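Centre the carved owl on its plinth

TASK

The little carved owl stands off-centre and wobbly on its round plinth: nudge it with light fingertip taps until it stands upright in the middle of the plinth, then draw the hand clear. Do not pinch, lift or topple the owl, leave the plinth where it stands, and leave the glue bottle, tin and chisel alone.

Things in the scene. Friction and masses are not known exactly. Their poses are not given: they have to be found in the camera images.
- owl: Loose carved owl of pale wood, 47 mm high (ears to 50), 60 to 110 g, top-heavy. Round in plan: foot 30 mm across, widest 44 mm at 9 to 16 mm up, 25 mm neck at 29 mm up, 30 mm head. Starts upright, 13 to 20 mm off the plinth's centre in any direction. Pushed slowly at its widest it slides; pushed high it tips. Origin: centre of its foot's underside; z up its axis, face to -x, any yaw.
- plinth_top (a point): Centre of the flat round top of the dark wooden plinth. The plinth stands loose (450 g), 60 mm high, 82 mm in diameter at the top with a thin inlaid brass circle 62 mm in diameter around the centre, 66 mm at the waist, 96 mm at the foot. z is up; its yaw means nothing.
- board_top (a point): Centre of the top face of the fixed plywood work board, 400 x 460 x 6 mm (along its x, y, z), on which the plinth and the bystanders stand; its top is 6 mm above the bench.
- glue: Loose white glue bottle with an orange cap, standing on the board, 36 mm in diameter, 95 mm high. Origin: centre of its underside. Leave alone.
- tin: Loose round steel tin with a blue lid, standing on the board, 70 mm in diameter, 29 mm high. Origin: centre of its underside. Leave alone.
- chisel: Loose wood-carving chisel lying on the board, 20 mm high: wooden handle 22 mm wide reaching 100 mm towards its -x, steel blade reaching 96 mm towards its +x. Origin: underside at the ferrule, between handle and blade. Leave alone.
Mind the look-alikes: they are no part of the job. Of the things shaped like the owl, the wood one is meant.

How it is judged:
By the outcome, as a careful person would: the job done as asked, in the order asked, and still so for the second after the job is handed in, with the robot touching nothing.
It also fails if it takes over 48 s, if anything falls off the work surface, if the arm or the gripper's body presses on something with over 40 N, if the wrist force passes 120 N, or if a joint passes its speed limit or range.

ROBOT

A 7-joint arm with a two-finger parallel gripper is mounted at the origin on the work surface. World frame = base frame: x ahead of the robot, y to its left, z up, the work surface at z = 0. Lengths are in m, angles in rad, forces in N, time in s.
With the tool pointing down it reaches from about 0.4 to 0.85 m from the base axis. Payload 4.5 kg.
Tool frame: the origin (TCP) lies at the centre of the arm's flange, where the gripper is bolted on; the fingertips stand 166 mm ahead of it and the grasp point (between the pads) lies 147 mm ahead of it (r.grip_depth is the distance from the TCP to the grasp point, in m); z points along the fingers, y is the line along which they close (so a half turn about z gives the same grasp; the last joint's range is limited). The gripper opens to 88 mm and grips with 3 to 60 N. Pads are 18 mm wide; open, the fingers measure 123 mm over their backs; the gripper's body (75 mm by 187 mm) begins 45 mm behind the grasp point.
Start: joints at [1.24, 0.689, -0.195, 1.565, 0.157, 0.902, -0.215], TCP at [0.223, -0.584, 0.405] pointing down, gripper open.
Joint ranges: [-3.01, 3.01], [-0.46, 2.08], [-1.47, 1.51], [0.13, 2.56], [-1, 4.14], [0.04, 2.09], [-2.66, 2.66]. Speed limits (rad/s): [2.57, 2.57, 3.14, 3.14, 3.14, 3.14, 3.14].

INTERFACE

Orientations are given as a unit quaternion [x, y, z, w].
In Python, from plant import status, cams, r, finder gives the robot as it stands.
- The arm moves only by the tool play_rows, never from a script. Its argument "rows" is a list of rows, each a list of 7 numbers: the opening in per cent of the stroke, from 0 (shut) to 100 (fully open), then the shift along the tool's x, y, z in m, then the turn, a rotation vector about the tool's x, y, z in degrees. A call has 1 to 8 rows; each row shifts and turns the commanded pose from where the row before left it, along the tool's axes as they then stand; what a row does not reach is not made up. A row lasts 1/8 s, in which the tool goes at most 62.5 mm and 10.7 degrees, less where a joint would pass 70% of its speed; a pose out of reach is approached as far as the arm can. A call with a gripper value outside its range is refused whole. The fingers move at their own pace and stop on an object; "grip_force" is the grip in N (left out, the last holds). Time passes only in rows, so rows that do not move let the fingers close. It gives the time, the measured TCP pose, the force, the opening and the grip force at its end, in the units of the state.
- status.get_state(): the state, without advancing time (a new reading comes with each control period).
- cams.snapshot(name): name is "side" or "top"; returns the picture (420x560x3 uint8, red, green, blue); there is no depth.
- cams.camera_params(name): a dict with "vfov" (degrees; the focal length in pixels is half the picture's height over the tangent of half this angle, whatever the lens; pixels are square), "cx", "cy" (the principal point, pixels), "distortion" ([k1, k2, p1, p2, k3] as OpenCV has them; the pictures are not rectified), "R" (3x3) and "t" (3): a world point X has camera coordinates R X + t. Camera axes: x right, y down, z forward; pixel columns grow to the right and rows downward; lengths in m; the calibration is good to about 2 mm. A picture is of the moment at which its call begins. camera_params takes no time and is no camera call.
- r.finish_job(): hands the job in; it is judged then, once.
Trained networks look in the newest picture that a camera, given by its name, has taken for a name from the list of things; names that differ only in an ending like _2 or _b are one class to them, and where a whole thing is asked for, a point or a joint stands for the part that bears it (a point fixed in the world has none). Each returns a list of dicts, best first, with "score" (0 to 1); they miss things now and then, are a little off and sometimes report something else, mostly with a low value. They report only what shows in the picture. A call takes as long as a camera call. They do not tell look-alikes from the thing itself.
- finder.spot_in(camera, label): "at" ([x, y, z] in m, in the coordinates of the camera as it stood for that picture, good to about 4 mm: the middle of the surface that is visible of it).
- finder.regions_of(camera, label): "mask" (420x560 bool, what is visible of it).
The state is a dict: "clock": time; "q": joint angles; "qd": joint speeds; "joint_torque": joint torques, N m; "tool_pos": TCP position; "eef_rot": TCP orientation; "contact_force": force on the tool from outside, world axes, zero at the start; "moment": the same for the moment, N m; "opening": opening from 0.0 (shut) to 1.0 (fully open); "finger_force": force on a finger pad.
Only numpy, scipy, OpenCV 4.12 (cv2) and the standard library are available. Lean on these libraries where they do the work, as an engineer would, in place of code of your own. Each camera call takes 0.05 s, during which the arm holds its last target. There are 200 camera calls.

## Working session

There is one attempt and no reset: what is moved stays moved. The work goes in short steps, Python scripts to look and compute and a tool call to move; the robot and the scene stay as the last step left them, time stands still between calls to the robot, and variables do not carry over. Pictures are saved under pics/ and viewed, at most 10 in all, crops included, and the job is handed in when it is done.

Besides the shell and the picture viewer there is one more tool, called after "Request:" by a JSON object that holds its "method" and its "body". play_rows: Moves the arm, as the interface text tells. Its arguments: {"type":"object","properties":{"rows":{"type":"array","items":{"type":"array","items":{"type":"number"}}},"grip_force":{"type":"number"}},"required":["rows"]}

```bash
mkdir -p pics
cat > h.py <<'E'
import numpy as np,cv2
from plant import status,cams,r,finder
def P(n):
    p=cams.camera_params(n);f=210/np.tan(np.radians(p['vfov'])/2)
    return np.array([[f,0,p['cx']],[0,f,p['cy']],[0,0,1]]),np.array(p['distortion']),np.array(p['R']),np.array(p['t'])
def ray(n,px):
    K,D,R,t=P(n);u=cv2.undistortPoints(np.array([[px]],float),K,D)[0,0]
    return -R.T@t,R.T@np.array([u[0],u[1],1])
def atz(n,px,z):
    o,d=ray(n,px);return o+d*(z-o[2])/d[2]
def proj(n,X):
    K,D,R,t=P(n);return cv2.projectPoints(np.array(X,float).reshape(-1,3),cv2.Rodrigues(R)[0],t,K,D)[0][:,0]
def world(n,c):
    K,D,R,t=P(n);return R.T@(np.array(c)-t)
E
python3 - <<'E'
from h import *
for n in('side','top'):
    im=cams.snapshot(n);cv2.imwrite(f'pics/{n}0.png',im[...,::-1])
    o=ray(n,(280,210));print(n,o)
    for l in('owl','plinth_top','glue','tin','chisel'):
        for d in finder.spot_in(n,l):
            w=world(n,d['at']);print(l,round(d['score'],2),w.round(3),proj(n,w).round())
s=status.get_state();print(s['tool_pos'],s['eef_rot'],s['clock'])
E
```

```text
side (array([0.40744874, 0.54790129, 0.69763924]), array([ 0.25718952, -0.61152137, -0.74833044]))
owl 0.97 [0.564 0.023 0.091] [[318. 207.]]
owl 0.9 [0.513 0.276 0.034] [[286. 375.]]
plinth_top 0.81 [0.544 0.035 0.038] [[325. 238.]]
glue 0.58 [ 0.528 -0.177  0.06 ] [[373. 149.]]
tin 0.78 [0.639 0.145 0.033] [[243. 272.]]
chisel 0.84 [ 0.716 -0.036  0.021] [[248. 186.]]
top (array([0.46049295, 0.02605826, 0.94923839]), array([ 0.16586592, -0.02128934, -0.98639043]))
owl 0.6 [0.506 0.263 0.039] [[134. 273.]]
owl 0.57 [0.561 0.013 0.108] [[277. 235.]]
plinth_top 0.82 [0.548 0.003 0.065] [[283. 246.]]
glue 0.71 [ 0.53  -0.187  0.07 ] [[395. 255.]]
tin 0.87 [0.647 0.137 0.042] [[205. 192.]]
tin 0.27 [ 0.518 -0.033  0.004] [[302. 265.]]
chisel 0.72 [ 0.706 -0.039  0.022] [[304. 161.]]
[ 0.22299093 -0.58386606  0.40477566] [9.83409117e-01 1.81401503e-01 5.21452451e-06 5.08296488e-05] 0.6
```

Run:
```python
import cv2,numpy as np
a=cv2.imread('pics/side0.png');b=cv2.imread('pics/top0.png')
cv2.imwrite('pics/both.png',cv2.resize(np.hstack([a,b]),(800,300),interpolation=cv2.INTER_AREA))
```

```text
(no output)
```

View pics/both.png

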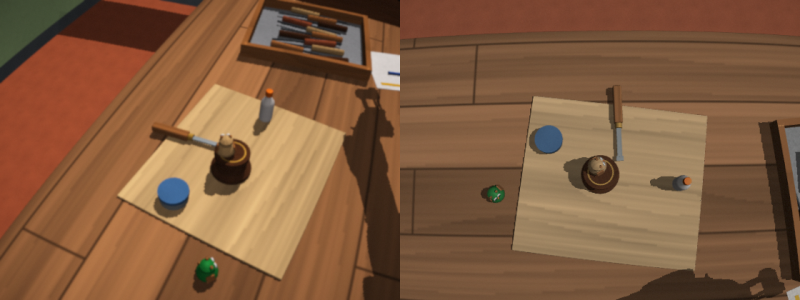

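The side view has two owl-like things: a pale wooden one on the plinth, at side (318,207) / top (277,235), and a green one off the board, at side (286,375) / top (134,273). I choose the wooden one and check it in a close crop.

Run:
```python
import cv2,numpy as np
a=cv2.imread('pics/side0.png')[170:270,270:370];b=cv2.imread('pics/top0.png')[195:295,230:330]
cv2.imwrite('pics/crop.png',cv2.resize(np.hstack([a,b]),(800,400),interpolation=cv2.INTER_CUBIC))
```

```text
(no output)
```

View pics/crop.png

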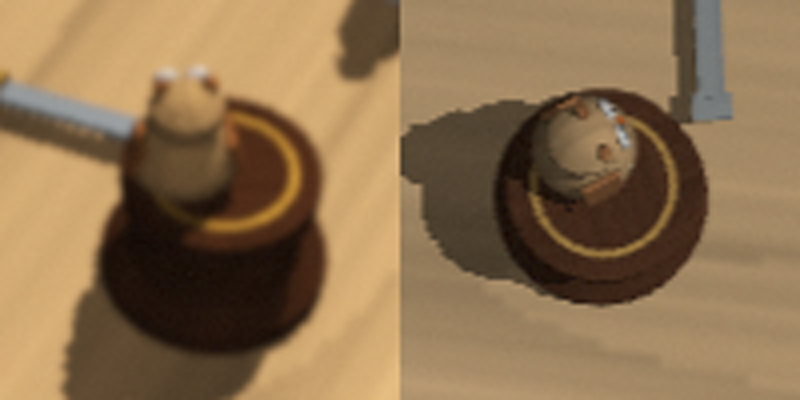

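The left crop (side) and right crop (top) show the pale wooden owl on the plinth. It stands off the brass ring's centre, toward +x and +y (up-left in the top view). The chisel tip is near the plinth. Next I measure the brass ring and the owl in each view.

```bash
cat > m.py <<'E'
from h import *
from scipy.optimize import least_squares,minimize
Z0=.066
PR=[(0,15),(4.5,19),(9,22),(16,22),(22,18),(29,12.5),(34,14.5),(39,15),(44,11.5),(47,6)]
a=np.linspace(0,2*np.pi,40,endpoint=False)
RINGS=[np.c_[q*np.cos(a),q*np.sin(a),0*a+z]/1000 for z,q in PR]
def sil(n,xy,s=4):
    m=np.zeros((420*s,560*s),np.uint8);o=np.array([*xy,Z0])
    pr=[proj(n,R+o) for R in RINGS]
    for A,B in zip(pr,pr[1:]): cv2.fillConvexPoly(m,cv2.convexHull(((np.r_[A,B]+.5)*s).astype(np.float32)).astype(np.int32),1)
    return cv2.resize(m.astype(np.float32),(560,420),interpolation=cv2.INTER_AREA)
def measure(n,guess,tag=None):
    im=cams.snapshot(n)
    g=proj(n,[[*guess,Z0]])[0]
    hsv=cv2.cvtColor(im,cv2.COLOR_RGB2HSV).astype(int)
    yy,xx=np.mgrid[:420,:560]
    pts=[]
    ms=[d for d in finder.regions_of(n,'owl')]
    best=min((d for d in ms),key=lambda d:np.hypot(*(np.argwhere(d['mask']).mean(0)[::-1]-g)))
    mk=best['mask'];near=(np.hypot(xx-g[0],yy-g[1])<40)&~cv2.dilate(mk.astype(np.uint8),np.ones((3,3))).astype(bool)
    br=near&(hsv[...,1]>120)&(hsv[...,2]>95)&(hsv[...,0]>10)&(hsv[...,0]<30)
    W=np.array([atz(n,(x,y),Z0)[:2] for y,x in np.argwhere(br)])
    k=np.abs(np.hypot(*(W-guess).T)-.031)<.007
    c=np.array(guess)
    for _ in range(5):
        k=np.abs(np.hypot(*(W-c).T)-.031)<(.006 if _<2 else .003)
        c=least_squares(lambda p:np.hypot(*(W[k]-p).T)-.031,c,loss='soft_l1',f_scale=.0007).x
    f=lambda p:np.abs(sil(n,p)-mk).sum()
    o0=atz(n,np.argwhere(mk).mean(0)[::-1],Z0+.025)[:2]
    res=minimize(f,o0,method='Nelder-Mead',options=dict(initial_simplex=[o0,o0+[.006,0],o0+[0,.006]],xatol=1e-4))
    print(n,'ring',c.round(4),k.sum(),'owl',res.x.round(4),'err',round(res.fun,1),mk.sum(),'score',round(best['score'],2),'off',((res.x-c)*1000).round(1))
    if tag:
        v=im[...,::-1].copy();s=sil(n,res.x)>.5
        x0,y0=(g-50).astype(int);v=cv2.resize(v[y0:y0+100,x0:x0+100],(400,400),interpolation=cv2.INTER_CUBIC)
        for M,col in((s,(0,0,255)),(mk,(0,255,0))):
            cs,_=cv2.findContours(cv2.resize(M[y0:y0+100,x0:x0+100].astype(np.uint8),(400,400),interpolation=cv2.INTER_NEAREST),0,1);cv2.drawContours(v,cs,-1,col,1)
        rp=(proj(n,np.c_[c[0]+.031*np.cos(a),c[1]+.031*np.sin(a),0*a+Z0])-[x0,y0]+.5)*4
        cv2.polylines(v,[rp.astype(np.int32)],True,(255,255,0),1)
        return c,res.x,v
    return c,res.x,None
if __name__=='__main__':
    import sys
    A=measure('side',(.549,.005),1);B=measure('top',(.549,.005),1)
    print('MEAN ring',((A[0]+B[0])/2).round(4),'owl',((A[1]+B[1])/2).round(4),'off',((A[1]-A[0]+B[1]-B[0])*500).round(1))
    cv2.imwrite(sys.argv[1],np.hstack([A[2],B[2]]))
    s=status.get_state();print(s['clock'],np.round(s['tool_pos'],4),np.round(s['contact_force'],2))
E
python3 m.py pics/m1.png
```

```text
side ring [0.5483 0.0021] 122 owl [0.5709 0.0138] err 69.4 737 score 0.97 off [22.6 11.7]
top ring [0.5584 0.0083] 144 owl [0.5709 0.0158] err 42.2 573 score 0.84 off [12.5  7.5]
MEAN ring [0.5534 0.0052] owl [0.5709 0.0148] off [17.5  9.6]
0.8 [ 0.223  -0.5839  0.4048] [-0.24 -0.58 -0.34]
```

View pics/m1.png

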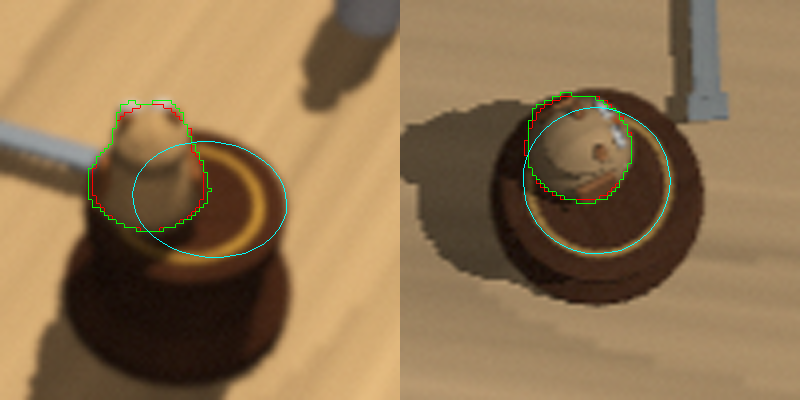

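The overlays show the owl silhouette fitting both views and the top ring fitting well. The side ring is wrong because it picked up other colours, so I tighten that with the saved picture.

```bash
sed -i "s/(hsv\[...,1\]>120)&(hsv\[...,2\]>95)/(hsv[...,1]>150)\&(hsv[...,2]>95)/; s/(.549,.005)/(.558,.0075)/g" m.py
python3 - <<'E'
from h import *
im=cv2.imread('pics/side0.png');h=cv2.cvtColor(im,cv2.COLOR_BGR2HSV)
for p in [(344,215),(326,227),(345,225),(310,190),(360,190)]: print(p,h[p[1],p[0]])
b=(h[...,1]>150)&(h[...,2]>95)&(h[...,0]>10)&(h[...,0]<30)
b[:190]=b[235:]=0;b[:,:300]=b[:,352:]=0
W=np.array([atz('side',(x,y),.066)[:2] for y,x in np.argwhere(b)])
print(len(W))
from scipy.optimize import least_squares
for z in (.062,.066):
    W=np.array([atz('side',(x,y),z)[:2] for y,x in np.argwhere(b)])
    s=least_squares(lambda p:np.hypot(*(W-p[:2]).T)-p[2],[.556,.008,.031],loss='soft_l1',f_scale=.001);print(z,s.x.round(4),np.abs(s.fun).mean())
    s=least_squares(lambda p:np.hypot(*(W-p[:2]).T)-.031,[.556,.008],loss='soft_l1',f_scale=.001);print(z,s.x.round(4),np.abs(s.fun).mean())
E
```

```text
(344, 215) [ 18 186 170]
(326, 227) [ 17 187 142]
(345, 225) [ 11 177  59]
(310, 190) [ 13 112 146]
(360, 190) [ 17 121 165]
298
0.062 [0.559  0.0048 0.0309] 0.0037145539412604934
0.062 [0.5592 0.0048] 0.0037147111064779244
0.066 [0.5581 0.0082 0.0307] 0.003691182906733274
0.066 [0.5585 0.0083] 0.0036918439270278167
```

The rings now agree at (.558,.008). The owl is at (.571,.015), about 14 mm off, so it needs pushing toward world angle ~207°, which is nearly tool -x.

Request:
{"method": "play_rows", "body": {"rows": [[0,0.0374,-0.0276,0,0,0,0],[0,0.0374,-0.0276,0,0,0,0],[0,0.0374,-0.0276,0,0,0,0],[0,0.0374,-0.0276,0,0,0,0],[0,0.0374,-0.0276,0,0,0,0],[0,0.0374,-0.0276,0,0,0,0],[0,0.0374,-0.0276,0,0,0,0],[0,0.0374,-0.0276,0,0,0,0]], "grip_force": 5}}

```text
clock: 1.8
tool_pos: [0.4245, -0.2696, 0.405]
eef_rot: [0.983, 0.181, 0.0, 0.0]
contact_force: [0.0, -1.5, -0.0]
opening: 0.12
finger_force: 0.0
```

Request:
{"method": "play_rows", "body": {"rows": [[0,0.0374,-0.0276,0,0,0,0],[0,0.0374,-0.0276,0,0,0,0],[0,0.0374,-0.0276,0,0,0,0],[0,0.0374,-0.0276,0,0,0,0],[0,0.0374,-0.0276,0,0,0,0],[0,0.0374,-0.0276,0,0,0,0],[0,0.0374,-0.0276,0,0,0,0],[0,0,0,0,0,0,-6.6]]}}

```text
clock: 2.8
tool_pos: [0.6008, 0.0083, 0.4047]
eef_rot: [0.97, 0.243, 0.001, -0.001]
contact_force: [-0.8, -0.5, -0.7]
opening: 0.01
finger_force: 0.0
```

Request:
{"method": "play_rows", "body": {"rows": [[0,0.036,-0.019,0,0,0,0],[0,0,0,0.04,0,0,0],[0,0,0,0.05,0,0,0],[0,0,0,0.05,0,0,0],[0,0,0,0.02,0,0,0],[0,0,0,0.007,0,0,0],[0,0,0,0,0,0,0],[0,0,0,0,0,0,0]]}}

```text
clock: 3.8
tool_pos: [0.6233, 0.0365, 0.2395]
eef_rot: [0.971, 0.238, 0.002, 0.0]
contact_force: [-0.5, -0.3, 0.1]
opening: 0.001
finger_force: 0.0
```

```bash
python3 m.py pics/m2.png; python3 -c "
from h import *
s=status.get_state();print(np.round(s['eef_rot'],4))"
```

```text
side ring [0.5572 0.0067] 168 owl [0.5686 0.0116] err 157.6 590 score 0.7 off [11.4  4.9]
[9.713e-01 2.377e-01 8.000e-04 1.000e-04]Traceback (most recent call last):
  File "m.py", line 43, in <module>
    A=measure('side',(.558,.0075),1);B=measure('top',(.558,.0075),1)
                                       ~~~~~~~^^^^^^^^^^^^^^^^^^^^^^
  File "m.py", line 23, in measure
    k=np.abs(np.hypot(*(W-guess).T)-.031)<.007
                        ~^~~~~~
ValueError: operands could not be broadcast together with shapes (0,) (2,)
```

Request:
{"method": "play_rows", "body": {"rows": [[0,0.0025,-0.005,0.003,0,0,0],[0,0,0,0,0,0,0],[0,-0.005,0,0,0,0,0],[0,-0.005,0,0,0,0,0],[0,-0.005,0,0,0,0,0],[0,-0.003,0,0,0,0,0],[0,0,0,0,0,0,0],[0,0,0,0,0,0,0]]}}

```text
clock: 5.0
tool_pos: [0.6066, 0.0339, 0.2348]
eef_rot: [0.971, 0.238, 0.0, -0.0]
contact_force: [-0.1, -0.5, 0.4]
opening: 0.008
finger_force: 0.0
```

Run:
```python
from h import *
v=[]
for n in('side','top'):
    v.append(cv2.resize(cams.snapshot(n)[145:265,230:350] if n=='top' else cams.snapshot(n)[150:270,250:370],(400,400),interpolation=cv2.INTER_CUBIC))
cv2.imwrite('pics/a1.png',np.hstack(v)[...,::-1])
s=status.get_state();print(np.round(s['tool_pos'],4),s['contact_force'])
```

```text
[0.6066 0.0339 0.2347] [0.09644426 0.47300096 0.62792634]
```

View pics/a1.png

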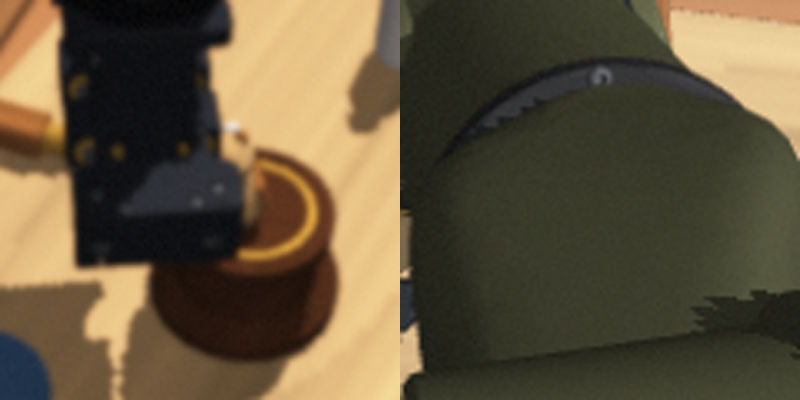

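The side crop shows the closed fingers beside the owl on its +x,+y side, low and clear of the plinth. The arm hides the top view. I now push slowly along tool -x, stopping short of centre.

Request:
{"method": "play_rows", "body": {"rows": [[0,-0.003,0,-0.0015,0,0,0],[0,-0.002,0,0,0,0,0],[0,-0.0013,0,0,0,0,0],[0,-0.0013,0,0,0,0,0],[0,-0.0013,0,0,0,0,0],[0,-0.0013,0,0,0,0,0],[0,-0.0013,0,0,0,0,0],[0,-0.0013,0,0,0,0,0]]}}

```text
clock: 6.1
tool_pos: [0.5951, 0.0279, 0.2362]
eef_rot: [0.971, 0.238, 0.0, 0.0]
contact_force: [0.8, 0.3, 0.6]
opening: 0.004
finger_force: 0.3
```

Request:
{"method": "play_rows", "body": {"rows": [[0,-0.0013,0,0,0,0,0],[0,-0.0013,0,0,0,0,0],[0,-0.0013,0,0,0,0,0],[0,-0.0013,0,0,0,0,0],[0,-0.0013,0,0,0,0,0],[0,0,0,0,0,0,0],[0,0,0,0,0,0,0],[0,0,0,0,0,0,0]]}}

```text
clock: 7.1
tool_pos: [0.5893, 0.0248, 0.2362]
eef_rot: [0.971, 0.238, -0.0, 0.0]
contact_force: [0.7, -0.0, -0.4]
opening: 0.004
finger_force: 0.0
```

Request:
{"method": "play_rows", "body": {"rows": [[0,0.01,0,0,0,0,0],[0,0.02,0,0,0,0,0],[0,0,0,-0.06,0,0,0],[0,0,0,-0.06,0,0,0],[0,-0.037,0.032,0,0,0,0],[0,-0.037,0.032,0,0,0,0],[0,-0.037,0.032,0,0,0,0],[0,-0.037,0.032,0,0,0,0]]}}

```text
clock: 8.1
tool_pos: [0.5438, -0.1443, 0.3565]
eef_rot: [0.971, 0.238, 0.001, 0.0]
contact_force: [1.0, -0.1, 0.1]
opening: 0.005
finger_force: 0.0
```

Request:
{"method": "play_rows", "body": {"rows": [[0,-0.037,0.032,0,0,0,0],[0,-0.037,0.032,0,0,0,0],[0,-0.037,0.032,0,0,0,0],[0,0,0,0,0,0,0]]}}

```text
clock: 8.6
tool_pos: [0.4878, -0.2844, 0.3562]
eef_rot: [0.972, 0.234, -0.001, 0.001]
contact_force: [1.2, 1.5, -1.5]
opening: 0.008
finger_force: 0.0
```

```bash
python3 m.py pics/m3.png
```

```text
side ring [0.5586 0.0041] 11 owl [0.5611 0.0097] err 109.6 784 score 0.83 off [2.5 5.7]
top ring [0.5523 0.0062] 3 owl [0.5603 0.0114] err 58.1 528 score 0.82 off [8.1 5.2]
MEAN ring [0.5554 0.0052] owl [0.5607 0.0106] off [5.3 5.4]
8.8 [ 0.4907 -0.278   0.3563] [0.11 0.1  0.27]
```

View pics/m3.png

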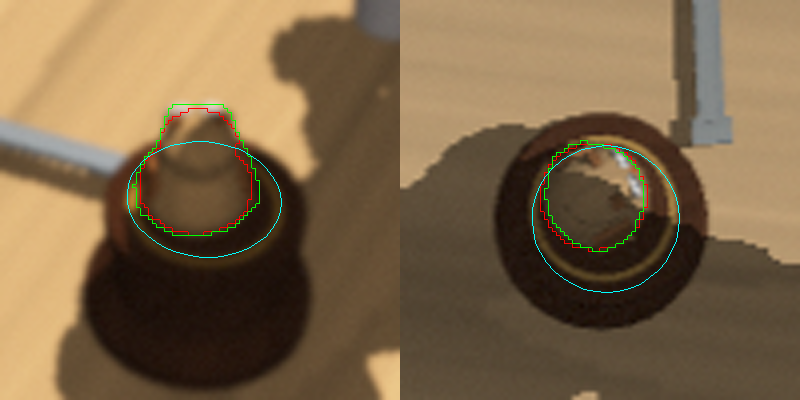

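The arm's shadow falls on the plinth and breaks the ring finder. The owl stands upright, close to but still short of centre, toward +x,+y. I switch to a shadow-tolerant ring fit (local contrast along the circle) and model the ears too.

```bash
python3 - <<'E'
s=open('m.py').read()
i=s.index("    br=near&");j=s.index("    f=lambda p:np.abs")
s=s[:i]+'''    L=cv2.GaussianBlur(np.log(im.astype(np.float32)[...,1]+5),(0,0),.7);free=1-cv2.dilate(mk.astype(np.uint8),np.ones((5,5))).astype(np.float32)
    aa=np.linspace(0,2*np.pi,120,endpoint=False)
    def samp(I,p,q):
        uv=proj(n,np.c_[p[0]+q*np.cos(aa),p[1]+q*np.sin(aa),0*aa+Z0]).astype(np.float32)
        return cv2.remap(I,uv[:,0],uv[:,1],1)
    def sc(p):
        w=samp(free,p,.031)>.9
        return (np.clip(samp(L,p,.031)-.5*samp(L,p,.0265)-.5*samp(L,p,.0355),-.6,.6)*w).sum()/max(w.sum(),20)
    G=[(sc((.5585+x/1000,.0083+y/1000)),x,y) for x in np.arange(-6,6.1,.5) for y in np.arange(-6,6.1,.5)]
    G.sort(reverse=True);T=np.array(G[:8]);c=np.array([.5585,.0083])+T[:,1:].mean(0)/1000;k=T[:1,0]
'''+s[j:]
s=s.replace("(44,11.5),(47,6)]","(44,13),(47,12),(50,8)]").replace("k.sum()","k.round(2)")
s=s.replace("im=cams.snapshot(n)\n","im=cams.snapshot(n);cv2.imwrite(f'pics/raw_{n}.png',im[...,::-1])\n")
open('m.py','w').write(s)
E
python3 m.py pics/m4.png
```

```text
Traceback (most recent call last):
  File "m.py", line 46, in <module>
    A=measure('side',(.558,.0075),1);B=measure('top',(.558,.0075),1)
  File "m.py", line 33, in measure
    res=minimize(f,o0,method='Nelder-Mead',options=dict(initial_simplex=[o0,o0+[.006,0],o0+[0,.006]],xatol=1e-4))
  File "m.py", line 31, in <lambda>
    f=lambda p:np.abs(sil(n,p)-mk).sum()
                      ~~~^^^^^
  File "m.py", line 9, in sil
    pr=[proj(n,R+o) for R in RINGS]
        ~~~~^^^^^^^
  File "h.py", line 12, in proj
    K,D,R,t=P(n);return cv2.projectPoints(np.array(X,float).reshape(-1,3),cv2.Rodrigues(R)[0],t,K,D)[0][:,0]
            ~^^^
  File "h.py", line 4, in P
    p=cams.camera_params(n);f=210/np.tan(np.radians(p['vfov'])/2)
ValueError: time passes only in moves, steps and waits
```

```bash
sed -i 's/^def P(n)/import functools\n@functools.cache\ndef P(n)/' h.py; python3 m.py pics/m4.png
```

```text
Traceback (most recent call last):
  File "m.py", line 46, in <module>
    A=measure('side',(.558,.0075),1);B=measure('top',(.558,.0075),1)
  File "m.py", line 34, in measure
    print(n,'ring',c.round(4),k.round(2),'owl',res.x.round(4),'err',round(res.fun,1),mk.round(2),'score',round(best['score'],2),'off',((res.x-c)*1000).round(1))
                                                                                     ~~~~~~~~^^^
numpy._core._exceptions._UFuncOutputCastingError: Cannot cast ufunc 'multiply' output from dtype('float64') to dtype('bool') with casting rule 'same_kind'
```

```bash
sed -i 's/mk.round(2)/mk.sum()/' m.py; python3 m.py pics/m4.png
```

```text
side ring [0.5578 0.0063] [0.38] owl [0.5609 0.01  ] err 53.3 742 score 0.96 off [3.2 3.7]
top ring [0.5571 0.0074] [0.41] owl [0.5609 0.0106] err 31.1 551 score 0.69 off [3.7 3.2]
MEAN ring [0.5574 0.0069] owl [0.5609 0.0103] off [3.5 3.4]
9.2 [ 0.4899 -0.2792  0.3563] [ 0.6  -0.46 -0.5 ]
```

View pics/m4.png

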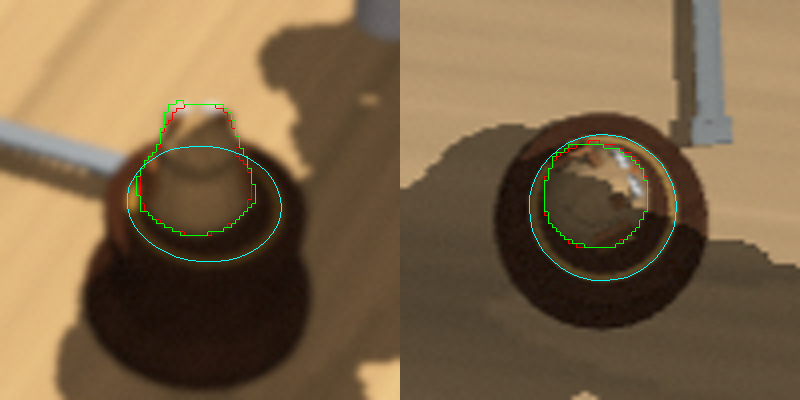

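Both views now agree: the owl is off by (3.5, 3.4) mm. I turn the tool so that -x points along 224° and tap again from the opposite side.

Request:
{"method": "play_rows", "body": {"rows": [[0,0,0,0,0,0,-8.2],[0,0,0,0,0,0,-8.2],[0,0.0384,-0.02,0,0,0,0],[0,0.0384,-0.02,0,0,0,0],[0,0.0384,-0.02,0,0,0,0],[0,0.0384,-0.02,0,0,0,0],[0,0.0384,-0.02,0,0,0,0],[0,0.0384,-0.02,0,0,0,0]]}}

```text
clock: 10.2
tool_pos: [0.5728, -0.0319, 0.3563]
eef_rot: [0.927, 0.374, 0.0, 0.0]
contact_force: [0.2, -0.6, 0.2]
opening: 0.007
finger_force: 0.0
```

Request:
{"method": "play_rows", "body": {"rows": [[0,0.0384,-0.02,0,0,0,0],[0,0.0384,-0.02,0,0,0,0],[0,0,0,0,0,0,0],[0,0,0,0,0,0,0]]}}

```text
clock: 10.7
tool_pos: [0.5998, 0.0479, 0.356]
eef_rot: [0.928, 0.374, -0.001, 0.001]
contact_force: [0.3, -1.2, -0.1]
opening: 0.004
finger_force: 0.0
```

```bash
cat > tgt.py <<'E'
from h import *
from scipy.spatial.transform import Rotation as Ro
import sys
s=status.get_state();R=Ro.from_quat(s['eef_rot']).as_matrix();p=np.array(s['tool_pos'])
T=np.array([float(v) for v in sys.argv[1:4]])
print('pos',p.round(4),'yaw',np.degrees(np.arctan2(R[1,0],R[0,0])).round(2),'tilt',(R[:2,2]*57.3).round(2),'tool delta mm',(R.T@(T-p)*1000).round(1))
E
python3 tgt.py .6005 .0486 .2365
```

```text
pos [0.5998 0.0479 0.356 ] yaw 43.88 tilt [-0.04 -0.08] tool delta mm [ 1.100e+00 -1.000e-01  1.195e+02]
```

Request:
{"method": "play_rows", "body": {"rows": [[0,0.001,0,0.04,0,0,0],[0,0,0,0.05,0,0,0],[0,0,0,0.02,0,0,0],[0,0,0,0.0095,0,0,0],[0,0,0,0,0,0,0],[0,-0.005,0,0,0,0,0],[0,-0.005,0,0,0,0,0],[0,0,0,0,0,0,0]]}}

```text
clock: 11.7
tool_pos: [0.5934, 0.0418, 0.2373]
eef_rot: [0.928, 0.373, 0.0, 0.0]
contact_force: [-0.1, -0.4, -0.9]
opening: 0.003
finger_force: 0.0
```

```bash
python3 tgt.py .5803 .0291 .2365
```

```text
pos [0.5934 0.0418 0.2373] yaw 43.86 tilt [ 0.02 -0.03] tool delta mm [-18.3   0.1   0.8]
```

Request:
{"method": "play_rows", "body": {"rows": [[0,-0.004,0,0.0008,0,0,0],[0,-0.004,0,0,0,0,0],[0,-0.0015,0,0,0,0,0],[0,-0.001,0,0,0,0,0],[0,-0.001,0,0,0,0,0],[0,-0.001,0,0,0,0,0],[0,-0.001,0,0,0,0,0],[0,-0.001,0,0,0,0,0]]}}

```text
clock: 12.7
tool_pos: [0.5832, 0.0325, 0.236]
eef_rot: [0.927, 0.374, 0.0, 0.0]
contact_force: [1.6, 0.9, -0.0]
opening: 0.002
finger_force: 0.3
```

Request:
{"method": "play_rows", "body": {"rows": [[0,-0.001,0,0,0,0,0],[0,-0.001,0,0,0,0,0],[0,-0.001,0,0,0,0,0],[0,-0.0005,0,0,0,0,0],[0,0,0,0,0,0,0],[0,0,0,0,0,0,0]]}}

```text
clock: 13.45
tool_pos: [0.5806, 0.03, 0.2359]
eef_rot: [0.927, 0.374, -0.0, 0.0]
contact_force: [0.9, 0.3, 0.3]
opening: 0.006
finger_force: 0.2
```

```bash
python3 tgt.py .5803 .0291 .2365
```

```text
pos [0.5806 0.03   0.2359] yaw 43.9 tilt [-0.   -0.01] tool delta mm [-0.8  0.4 -0.6]
```

Request:
{"method": "play_rows", "body": {"rows": [[0,0.01,0,0,0,0,0],[0,0.02,0,0,0,0,0],[0,0,0,-0.06,0,0,0],[0,0,0,-0.06,0,0,0],[0,-0.0477,0.0173,0,0,0,0],[0,-0.0477,0.0173,0,0,0,0],[0,-0.0477,0.0173,0,0,0,0],[0,-0.0477,0.0173,0,0,0,0]]}}

```text
clock: 14.45
tool_pos: [0.5125, -0.1323, 0.3561]
eef_rot: [0.927, 0.374, 0.0, 0.0]
contact_force: [0.8, -0.3, -0.4]
opening: 0.007
finger_force: 0.0
```

Request:
{"method": "play_rows", "body": {"rows": [[0,-0.0477,0.0173,0,0,0,0],[0,-0.0477,0.0173,0,0,0,0],[0,-0.0477,0.0173,0,0,0,0],[0,-0.0477,0.0173,0,0,0,0],[0,-0.0477,0.0173,0,0,0,0],[0,0,0,0,0,0,0],[0,0,0,0,0,0,0]]}}

```text
clock: 15.32
tool_pos: [0.4016, -0.3584, 0.356]
eef_rot: [0.927, 0.374, 0.001, -0.0]
contact_force: [-0.6, 0.5, -0.7]
opening: 0.006
finger_force: 0.0
```

```bash
python3 m.py pics/m5.png
```

```text
side ring [0.5571 0.0064] [0.46] owl [0.5573 0.008 ] err 51.3 739 score 0.69 off [0.2 1.6]
top ring [0.5569 0.0074] [0.4] owl [0.5569 0.0087] err 34.2 562 score 0.67 off [0.  1.4]
MEAN ring [0.557  0.0069] owl [0.5571 0.0084] off [0.1 1.5]
15.525 [ 0.4019 -0.3576  0.3561] [ 0.81 -0.35  0.28]
```

View pics/m5.png

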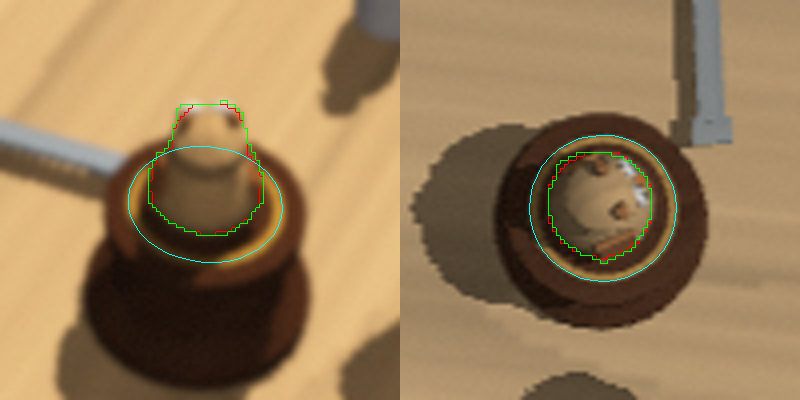

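The views show the owl upright, 1.5 mm from the ring's centre by both cameras, with the plinth, chisel and other things unmoved and the hand clear. I hand the job in.

```bash
python3 -c "
from plant import r
print(r.finish_job())"
```

```text
the job is handed in; nothing more can be done
None
```

The owl stands upright about 1.5 mm from the plinth's centre after two gentle pushes, the hand is clear, the plinth and other things look unmoved, and the job was handed in at about 15.5 s; no verdict was returned.

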